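# Clear the fingerprint dusting bench

## Robot

A 7-joint arm with a two-finger parallel gripper is mounted at the origin on the work surface. World frame = base frame: x ahead of the robot, y to its left, z up, the work surface at z = 0. Lengths are in m, angles in rad, forces in N, time in s.
With the tool pointing down it reaches from about 0.4 to 0.85 m from the base axis. Payload 10.4 kg.
Tool frame: the origin (TCP) lies at the very end of the fingers, on their centre line; the grasp point (between the pads) lies 19 mm behind it; z points along the fingers, y is the line along which they close (so a half turn about z gives the same grasp; the last joint's range is limited). The gripper opens to 85 mm and grips with 20 to 120 N. Pads are 22 mm wide; open, the fingers measure 114 mm over their backs; the gripper's body (76 mm by 85 mm) begins 54 mm behind the grasp point. The pads swing forward as they close: fully open they stand 13 mm farther back than shut.
Start: joints at [1.187, 0.332, -0.065, 1.46, 0.022, 1.35, -0.088], TCP at [0.221, -0.585, 0.231] pointing down, gripper open.
Joint ranges: [-2.6, 2.6], [-0.5, 2.12], [-1.47, 1.34], [0.16, 2.42], [-1.27, 4.41], [0.06, 2.06], [-2.6, 2.6]. Speed limits (rad/s): [2.22, 2.22, 2.79, 2.79, 3.14, 3.14, 3.14].

## Interface

Orientations are given as a unit quaternion [x, y, z, w].
In Python, from workcell import manip, optics gives the robot as it stands.
- The arm moves only by the tool jog_arm, never from a script. Its arguments are lists of equal length, an entry for each row: "dr": the turn, a rotation vector about the tool's x, y, z normalised to -1 to 1, where 1 is 4 degrees, a list of three; "translation": the shift along the tool's x, y, z normalised to -1 to 1, where 1 is 0.025 m, a list of three; "jaw": the opening, from 0 (shut) to 1 (fully open). A call has 1 to 10 rows; each row shifts and turns the commanded pose from where the row before left it, along the tool's axes as they then stand; what a row does not reach is not made up. A row lasts 1/10 s, in which the tool goes at most 50 mm and 8.59 degrees, less where a joint would pass 70% of its speed; a pose out of reach is approached as far as the arm can. A call with a number of a shift or a turn outside -1 to 1 is refused whole. A call with a gripper value outside its range is refused whole. The fingers move at their own pace and stop on an object; "squeeze" is the grip in N (left out, the last holds). Time passes only in rows, so rows that do not move let the fingers close. It gives the time, the measured TCP pose, the force, the opening and the grip force at its end, in the units of the state.
- manip.get_obs(): the state, without advancing time (a new reading comes with each control period).
- optics.camera(name): name is "scene" or "top" or "wrist"; returns a dict with "color" (420x560x3 uint8, red, green, blue), "mtx" (3x3 intrinsics, pixels), "R" (3x3) and "t" (3): a world point X has camera coordinates R X + t. Camera axes: x right, y down, z forward; pixel columns grow to the right and rows downward; lengths in m; the calibration is good to about 2 mm. A picture is of the moment at which its call begins. There is no depth.
- manip.hand_in(): hands the job in; it is judged then, once.
The state is a dict: "clock": time; "joint_pos": joint angles; "joint_velocities": joint speeds; "tau": joint torques, N m; "position": TCP position; "ee_rot": TCP orientation; "ft_force": force on the tool from outside, world axes, zero at the start; "torque": the same for the moment, N m; "grip_width": opening from 0.0 (shut) to 1.0 (fully open); "grasp_force": force on a finger pad.
Only numpy, scipy, OpenCV 4.12 (cv2) and the standard library are available. Lean on these libraries where they do the work, as an engineer would, in place of code of your own. Each camera call takes 0.05 s, during which the arm holds its last target. There are 200 camera calls.

## Task

Dusting is finished for now: sort the five loose things on the bench back into the trays where they belong. Stand both powder jars, lids up, in the blue powder tray, put the magnetic wand and the roll of lifting tape flat in the steel tool tray, and stand the dusted drinking glass in the cardboard exhibit tray beside the amber bottle that is already there. Never drop the glass or let it tip over, and leave the amber bottle and the glass plate with the print where they are.

Things in the scene. Friction and masses are not known exactly. Their poses are not given: they have to be found in the camera images.
- black_jar: Black powder jar: a closed upright cylinder, 52 mm diameter, 38 mm tall, all black with a blue ring on the lid. About 90 g. Loose; stands upright on the bench; origin at the centre of its underside, z up.
- white_jar: White powder jar: same shape as the black one (52 mm diameter, 38 mm tall), all white with a grey ring on the lid. About 90 g. Loose; stands upright; origin at the centre of its underside, z up.
- tape_roll: Roll of amber-yellow lifting tape on a brown core: a tube lying flat (its bore vertical), 52 mm outside diameter, 36 mm bore, 38 mm tall. About 60 g. Loose; origin at the centre of its underside, on the bore's axis, z up. Flat in the tray means lying the same way, on either of its flat faces; as it lies at the start will do.
- wand: Magnetic powder applicator: a pen-like rod 124 mm long, 14 mm thick, aluminium with a black magnet head at its +x end and a red knob at its -x end. It has flats and does not roll. About 50 g, balanced at mid length. Loose; lies on the bench; origin on its axis at mid length (7 mm above what it lies on), x along the rod.
- glass: Drinking glass, clear with dark dusted fingerprints on its outside: an upright open tumbler, 56 mm diameter at the foot, 58 mm at the rim, 80 mm tall, wall 3 mm. About 140 g. Loose; origin at the centre of its underside, z up.
- powder_tray: Blue plastic powder tray with two round jar marks (at y = +43 and -43 mm in its frame). Fixed to the bench. Outside 140 mm (its x) by 190 mm (its y); origin at the centre of its underside; inner floor 4 mm above the origin, walls 4 mm thick, rim 16 mm above the bench.
- tool_tray: Shallow stainless steel tool tray. Fixed to the bench. Outside 140 mm (its x) by 190 mm (its y); origin at the centre of its underside; inner floor 3 mm above the origin, walls 3 mm thick, rim 16 mm above the bench. Empty at the start.
- exhibit_tray: Cardboard exhibit tray with red tape along its two long walls and a white paper liner. Fixed to the bench. Outside 140 mm (its x) by 190 mm (its y); origin at the centre of its underside; inner floor 4 mm above the origin, walls 4 mm thick, rim 28 mm above the bench. The amber bottle stands in its -y end (centre about 62 mm from the tray's centre); the rest is free.
- amber_bottle: Amber medicine bottle with a white cap, 40 mm diameter, 72 mm tall, standing loose in the exhibit tray (about 160 g). Not to be moved. Origin at the centre of its underside, z up.
- glass_plate: Square plate of greenish glass, 90 by 90 by 8 mm, with a round black dusted print, lying loose at the far side of the bench. Not to be moved. Origin at the centre of its underside.
There are look-alikes about, which are no part of the job. Several things have the shape of the exhibit_tray; the one meant has the colours described above.

How it is judged:
By the outcome, as a careful person would: the job done as asked, in the order asked, and still so for the second after the job is handed in, with the robot touching nothing.
It also fails if it takes over 120 s, if anything falls off the work surface, if the arm or the gripper's body presses on something with over 40 N, if the wrist force passes 120 N, or if a joint passes its speed limit or range.

## Working session

There is one attempt and no reset: what is moved stays moved. The work goes in short steps, Python scripts to look and compute and a tool call to move; the robot and the scene stay as the last step left them, time stands still between calls to the robot, and variables do not carry over. Pictures are saved under pics/ and viewed, at most 14 in all, crops included, and the job is handed in when it is done.

Besides the shell and the picture viewer there is one more tool, called after "Request:" by a JSON object that holds its "fn" and its "kwargs". jog_arm: Moves the arm, as the interface text tells. Scaled input: -1 to 1 covers 0.025 m each way for a shift and 4 degrees each way for a turn. Its arguments: {"type":"object","properties":{"dr":{"type":"array","items":{"type":"array","items":{"type":"number"}}},"translation":{"type":"array","items":{"type":"array","items":{"type":"number"}}},"jaw":{"type":"array","items":{"type":"number"}},"squeeze":{"type":"number"}},"required":["dr","translation","jaw"]}

```bash
mkdir -p pics; ls
cat > h.py <<'E'
import numpy as np, cv2
from workcell import manip, optics
from scipy.spatial.transform import Rotation as Ro
def cam(n,save=None):
    c=optics.camera(n)
    if save: cv2.imwrite('pics/'+save,c['color'][:,:,::-1])
    return c
def ray(c,u,v,z):
    R,t=np.array(c['R']),np.array(c['t']); o=-R.T@t
    d=R.T@np.linalg.solve(c['mtx'],[u,v,1.]); return o+d*(z-o[2])/d[2]
def proj(c,X):
    p=np.array(c['mtx'])@(np.array(c['R'])@np.array(X)+c['t']); return p[:2]/p[2]
def st():
    o=manip.get_obs(); print(round(o['clock'],2),np.round(o['position'],4),np.round(o['ee_rot'],4),np.round(o['ft_force'],1),o['grip_width'],o['grasp_force']); return o
E
python3 - <<'E'
from h import *
st()
for n in('scene','top'):
    c=cam(n,n+'0.png'); np.savez(n+'0.npz',**{k:c[k] for k in('color','mtx','R','t')}); print(np.round(-np.array(c['R']).T@c['t'],3))
o=manip.get_obs();print(np.round(Ro.from_quat(o['ee_rot']).as_matrix(),3))
E
```

```text
pics
0.0 [ 0.2205 -0.5844  0.2305] [ 9.838e-01  1.794e-01 -2.000e-04 -7.000e-04] [ 0.2  0.2 -0.6] 1.0023589144483833 0.0
[ 0.959 -0.006  0.756]
[ 0.271 -0.04   1.237]
[[ 0.936  0.353 -0.   ]
 [ 0.353 -0.936  0.001]
 [-0.    -0.001 -1.   ]]
```

View pics/top0.png

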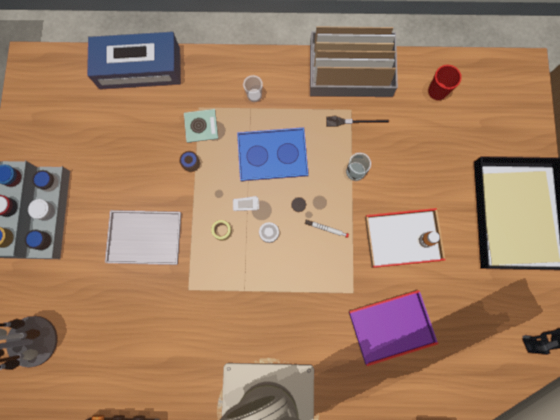

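View pics/scene0.png

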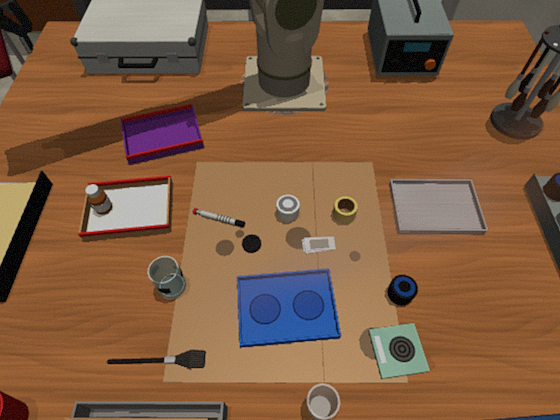

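The top view (T) and scene view (S) show these candidates:
- **Glass:** clear tumbler T(358,167), or the small clear cup T(253,88) or the red cup T(445,83).
- **Black jar:** blue ring at T(189,161), or the flat black disc T(299,205) or the rack bottles T(40,240).
- **White jar:** T(269,231), or the white bottle in the rack T(38,209).
- **Tape:** T(221,230).
- **Wand:** T(327,229), or the brush T(357,121).
- **Exhibit tray:** red and white at T(404,238), or the purple one T(393,327).
- **Tool tray:** T(144,238), or the grey rack T(353,63).

Going by the description, I choose the first in each case. Next is one close crop with measurements.

```bash
cat > m.py <<'E'
from h import *
T=dict(np.load('top0.npz'));S=dict(np.load('scene0.npz'))
def blob(c,win,f,z,nm):
    x0,y0,x1,y1=win; im=c['color'][y0:y1,x0:x1]; hsv=cv2.cvtColor(im,cv2.COLOR_RGB2HSV).astype(int)
    m=f(hsv[...,0],hsv[...,1],hsv[...,2]).astype(np.uint8)
    cs=cv2.findContours(m,cv2.RETR_EXTERNAL,cv2.CHAIN_APPROX_NONE)[0]; k=max(cs,key=cv2.contourArea)
    p=k[:,0,:]+[x0,y0]; W=np.array([ray(c,u,v,z)[:2] for u,v in p],np.float32)
    r=cv2.minAreaRect(W); b=cv2.boxPoints(r); (cx,cy),cr=cv2.minEnclosingCircle(W)
    e=b[1]-b[0] if np.linalg.norm(b[1]-b[0])>np.linalg.norm(b[2]-b[1]) else b[2]-b[1]
    print(nm,'px',p.mean(0).round(),'c',np.round(r[0],4),'size',np.round(r[1],4),'long ang',round(np.degrees(np.arctan2(e[1],e[0]))%180,1),'circ',np.round([cx,cy,cr],4))
blue=lambda h,s,v:(h>100)&(h<130)&(s>120)&(v>40)
blob(T,(230,120,315,190),blue,.016,'powder T'); blob(S,(225,255,350,355),blue,.016,'powder S')
white=lambda h,s,v:(s<60)&(v>110)
blob(T,(255,217,284,246),white,.038,'wjar T'); blob(S,(272,190,303,224),white,.03,'wjar S')
dark=lambda h,s,v:(v<95)
blob(T,(175,147,204,175),dark,.038,'bjar T')
yel=lambda h,s,v:(h>20)&(h<34)&(s>110)
blob(T,(206,214,236,246),yel,.038,'tape T'); blob(S,(330,192,362,226),yel,.03,'tape S')
def wand(h,s,v): return (s<70)|(v<70)|((h<6)|(h>174))&(s>150)
blob(T,(302,214,354,242),wand,.01,'wand T'); blob(S,(188,203,248,230),wand,.01,'wand S')
red=lambda h,s,v:((h<6)|(h>172))&(s>150)|(s<50)&(v>150)
blob(T,(360,200,450,275),red,.028,'exh T'); blob(S,(70,170,180,245),red,.028,'exh S')
grey=lambda h,s,v:(s<60)
blob(T,(98,200,190,275),grey,.016,'tool T'); blob(S,(380,170,495,242),grey,.016,'tool S')
a=cv2.resize(T['color'][120:270,100:450],None,fx=2.28,fy=2.28,interpolation=cv2.INTER_CUBIC)
b=cv2.resize(T['color'][145:190,335:385],None,fx=5,fy=5,interpolation=cv2.INTER_CUBIC)
d=cv2.resize(S['color'][250:305,140:195],None,fx=4.09,fy=4.09,interpolation=cv2.INTER_CUBIC)
e=cv2.resize(S['color'][270:310,380:425],None,fx=5,fy=5,interpolation=cv2.INTER_CUBIC)
o=np.zeros((570,800,3),np.uint8);o[:a.shape[0],:a.shape[1]]=a[:,:800]
for x,q in((0,b),(260,d),(500,e)):o[343:343+q.shape[0],x:x+q.shape[1]]=q[:227]
cv2.imwrite('pics/crop.png',o[:,:,::-1])
E
python3 m.py
```

```text
powder T px [272. 154.] c [0.6759 0.0022] size [0.1352 0.1844] long ang 95.6 circ [0.6753 0.0025 0.1119]
powder S px [282. 300.] c [0.6816 0.0041] size [0.1424 0.1889] long ang 95.4 circ [0.6824 0.0036 0.1154]
wjar T px [268. 232.] c [0.4523 0.0065] size [0.0536 0.0557] long ang 91.1 circ [0.4529 0.0066 0.0283]
wjar S px [288. 204.] c [0.4475 0.0078] size [0.0521 0.0517] long ang 0.1 circ [0.4484 0.0077 0.0272]
bjar T px [190. 164.] c [0.6372 0.226 ] size [0.0401 0.0501] long ang 106.7 circ [0.6391 0.2285 0.0277]Traceback (most recent call last):
  File "m.py", line 18, in <module>
    blob(T,(206,214,236,246),yel,.038,'tape T'); blob(S,(330,192,362,226),yel,.03,'tape S')
    ~~~~^^^^^^^^^^^^^^^^^^^^^^^^^^^^^^^^^^^^^^^
  File "m.py", line 6, in blob
    cs=cv2.findContours(m,cv2.RETR_EXTERNAL,cv2.CHAIN_APPROX_NONE)[0]; k=max(cs,key=cv2.contourArea)
                                                                         ~~~^^^^^^^^^^^^^^^^^^^^^^^^
ValueError: max() iterable argument is empty
```

```bash
sed -i "s/^dark=.*/dark=lambda h,s,v:(v<95)|(h>90)\&(h<135)\&(s>80)/; s/^yel=.*/q=cv2.cvtColor(T['color'],cv2.COLOR_RGB2HSV); print('tape hsv',q[228:233,210:234:3].reshape(-1,3)[:8].tolist(),'mat',q[245,225])\nyel=lambda h,s,v:(h>=22)\&(h<40)\&(s>90)/" m.py
sed -i "s/    p=k\[/    if cv2.contourArea(k)<30: print(nm,'small');return\n    p=k[/; s/k=max(cs,key=cv2.contourArea)/k=max(cs,key=cv2.contourArea,default=np.zeros((1,1,2),np.int32))/" m.py
python3 m.py
```

```text
powder T px [272. 154.] c [0.6759 0.0022] size [0.1352 0.1844] long ang 95.6 circ [0.6753 0.0025 0.1119]
powder S px [282. 300.] c [0.6816 0.0041] size [0.1424 0.1889] long ang 95.4 circ [0.6824 0.0036 0.1154]
wjar T px [268. 232.] c [0.4523 0.0065] size [0.0536 0.0557] long ang 91.1 circ [0.4529 0.0066 0.0283]
wjar S px [288. 204.] c [0.4475 0.0078] size [0.0521 0.0517] long ang 0.1 circ [0.4484 0.0077 0.0272]
bjar T px [190. 161.] c [0.644  0.2271] size [0.0573 0.046 ] long ang 35.4 circ [0.6442 0.2268 0.0288]
tape hsv [[17, 80, 207], [26, 80, 198], [13, 99, 111], [16, 77, 209], [16, 77, 208], [15, 78, 208], [28, 73, 210], [18, 97, 147]] mat [ 15  78 210]
tape T small
tape S px [345. 206.] c [0.4532 0.1373] size [0.0501 0.0512] long ang 156.9 circ [0.453  0.1357 0.0275]
wand T px [327. 228.] c [ 0.4698 -0.1496] size [0.1178 0.0157] long ang 72.3 circ [ 0.469  -0.1494  0.059 ]
wand S px [219. 217.] c [ 0.4719 -0.1483] size [0.1253 0.017 ] long ang 72.2 circ [ 0.4696 -0.1476  0.0629]
exh T px [407. 236.] c [ 0.4493 -0.3545] size [0.135  0.1873] long ang 96.8 circ [ 0.4515 -0.3553  0.1134]
exh S px [125. 212.] c [ 0.4617 -0.3528] size [0.1225 0.1938] long ang 97.0 circ [ 0.4678 -0.35    0.1089]
tool T px [143. 237.] c [0.4363 0.3458] size [0.195  0.1444] long ang 89.7 circ [0.4365 0.3456 0.1185]
tool S px [436. 208.] c [0.4397 0.3476] size [0.1472 0.195 ] long ang 90.1 circ [0.4385 0.3467 0.1203]
```

View pics/crop.png

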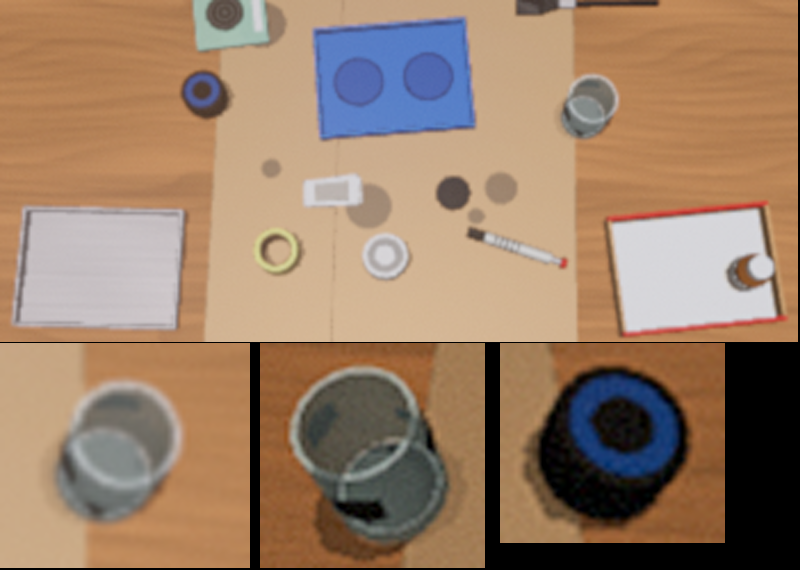

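The crop confirms the choices. The black jar has its blue ring at T(189,160), the white jar its grey ring at T(268,232), and the tape is at T(221,230). The wand's head points to upper left, and the tumbler's rim is at T(360,163). The flat black disc is only a stain or lid. I'll square up the yaw now and triangulate the rest.

Request:
{"fn": "jog_arm", "kwargs": {"dr": [[0,0,-0.96],[0,0,-0.96],[0,0,-0.96],[0,0,-0.96],[0,0,-0.96],[0,0,-0.96],[0,0,-0.96],[0,0,-0.96],[0,0,-0.96],[0,0,-0.96]], "translation": [[0,0,0],[0,0,0],[0,0,0],[0,0,0],[0,0,0],[0,0,0],[0,0,0],[0,0,0],[0,0,0],[0,0,0]], "jaw": [1,1,1,1,1,1,1,1,1,1], "squeeze": 30}}

```text
clock: 1.1
position: [0.2205, -0.5846, 0.2308]
ee_rot: [0.869, 0.494, 0.0, -0.0]
ft_force: [0.0, -0.1, 0.1]
grip_width: 0.999
grasp_force: 0.0
```

Request:
{"fn": "jog_arm", "kwargs": {"dr": [[0,0,-0.96],[0,0,-0.96],[0,0,-0.96],[0,0,-0.96],[0,0,-0.96],[0,0,-0.96],[0,0,-0.96],[0,0,-0.96]], "translation": [[0,0,0],[0,0,0],[0,0,0],[0,0,0],[0,0,0],[0,0,0],[0,0,0],[0,0,0]], "jaw": [1,1,1,1,1,1,1,1]}}

```text
clock: 1.9
position: [0.2206, -0.5846, 0.2308]
ee_rot: [0.707, 0.707, 0.0, -0.0]
ft_force: [-0.4, 0.5, -0.3]
grip_width: 1.0
grasp_force: 0.0
```

Run:
```python
from h import *
T=dict(np.load('top0.npz'));S=dict(np.load('scene0.npz'))
o=st();print(Ro.from_quat(o['ee_rot']).as_matrix().round(3).tolist())
def tri(a,b):
    P=[c['mtx']@np.c_[c['R'],c['t']] for c in(T,S)]
    X=cv2.triangulatePoints(P[0],P[1],np.array(a,float),np.array(b,float)).ravel();return (X[:3]/X[3]).round(4)
for n,a,b,z in(('rim',(360.2,163),(163.2,269.6),.08),('foot',(356.4,171.4),(172,286),0),('bring',(188.6,159.5),(404.4,286.4),.038),('tapetop',(221.5,229.6),(345,206),.038)):
    print(n,tri(a,b),ray(T,*a,z).round(4),ray(S,*b,z).round(4))
```

```text
1.9 [ 0.2206 -0.5846  0.2308] [ 7.074e-01  7.068e-01  2.000e-04 -4.000e-04] [-0.4  0.5 -0.3] 0.99990479790534 0.0
[[0.001, 1.0, -0.0], [1.0, -0.001, 0.001], [0.001, -0.0, -1.0]]
rim [ 0.6342 -0.231   0.0769] [ 0.6336 -0.2317  0.08  ] [ 0.6356 -0.2283  0.08  ]
foot [ 0.6339 -0.2327 -0.0011] [ 0.6339 -0.234   0.    ] [ 0.6343 -0.2304  0.    ]
bring [0.6495 0.2321 0.0364] [0.6487 0.2303 0.038 ] [0.6502 0.2335 0.038 ]
tapetop [0.4571 0.1334 0.0337] [0.4563 0.1314 0.038 ] [0.46   0.1344 0.038 ]
```

Request:
{"fn": "jog_arm", "kwargs": {"dr": [[0,0,0],[0,0,0],[0,0,0],[0,0,0],[0,0,0],[0,0,0],[0,0,0],[0,0,0],[0,0,0],[0,0,0]], "translation": [[0.96,0.5,0],[0.96,0.5,0],[0.96,0.5,0],[0.96,0.5,0],[0.96,0.5,0],[0.96,0.5,0],[0.96,0.5,0],[0.96,0.5,0],[0.96,0.5,0],[0.96,0.5,0]], "jaw": [1,1,1,1,1,1,1,1,1,1]}}

```text
clock: 2.9
position: [0.3467, -0.3441, 0.231]
ee_rot: [0.708, 0.706, -0.0, -0.0]
ft_force: [1.1, 0.2, -0.2]
grip_width: 0.999
grasp_force: 0.0
```

Request:
{"fn": "jog_arm", "kwargs": {"dr": [[0,0,0],[0,0,0],[0,0,0],[0,0,0],[0,0,0],[0,0,0],[0,0,0],[0,0,0],[0,0,0],[0,0,0]], "translation": [[0.96,0.5,0],[0.96,0.5,0],[0.96,0.5,0],[0.96,0.5,0],[0.96,0.5,0],[0.96,0.5,0],[0.96,0.5,0],[0.96,0.5,0],[0.96,0.5,0],[0.96,0.5,0]], "jaw": [1,1,1,1,1,1,1,1,1,1]}}

```text
clock: 3.9
position: [0.4726, -0.1047, 0.2311]
ee_rot: [0.708, 0.706, -0.0, -0.0]
ft_force: [0.3, -0.2, -0.2]
grip_width: 1.002
grasp_force: 0.0
```

Request:
{"fn": "jog_arm", "kwargs": {"dr": [[0,0,0],[0,0,0],[0,0,0],[0,0,0],[0,0,0],[0,0,0],[0,0,0],[0,0,0],[0,0,0],[0,0,0]], "translation": [[0.96,0.5,0],[0.96,0.5,0],[0.96,0.5,0],[0.96,0.5,0],[0.96,0.5,0],[0.96,0.5,0],[0.96,0.5,0],[0.96,0.5,0],[0.96,0.5,0],[0.96,0.5,0]], "jaw": [1,1,1,1,1,1,1,1,1,1]}}

```text
clock: 4.9
position: [0.5986, 0.1346, 0.2308]
ee_rot: [0.708, 0.706, -0.0, -0.0]
ft_force: [0.6, -0.4, 0.5]
grip_width: 0.998
grasp_force: 0.0
```

Request:
{"fn": "jog_arm", "kwargs": {"dr": [[0,0,0],[0,0,0],[0,0,0],[0,0,0],[0,0,0],[0,0,0]], "translation": [[0.96,0.6,0],[0.96,0.5,0],[0.96,0.5,0],[0.9,0.5,0],[0,0,0],[0,0,0]], "jaw": [1,1,1,1,1,1]}}

```text
clock: 5.5
position: [0.6508, 0.2285, 0.2305]
ee_rot: [0.708, 0.706, -0.001, -0.0]
ft_force: [0.2, 0.3, 0.7]
grip_width: 1.001
grasp_force: 0.0
```

Run:
```python
from h import *
st(); c=cam('wrist','w1.png'); print((-np.array(c['R']).T@c['t']).round(3),np.round(c['R'],2).tolist(), proj(c,[.649,.231,.038]))
```

```text
5.5 [0.6508 0.2285 0.2305] [ 7.081e-01  7.061e-01 -5.000e-04 -3.000e-04] [0.2 0.3 0.7] 1.0006045773475805 0.0
[0.651 0.308 0.373] [[1.0, -0.0, -0.0], [-0.0, -0.95, 0.31], [-0.0, -0.31, -0.95]] [276.19552861 182.52078968]
```

View pics/w1.png

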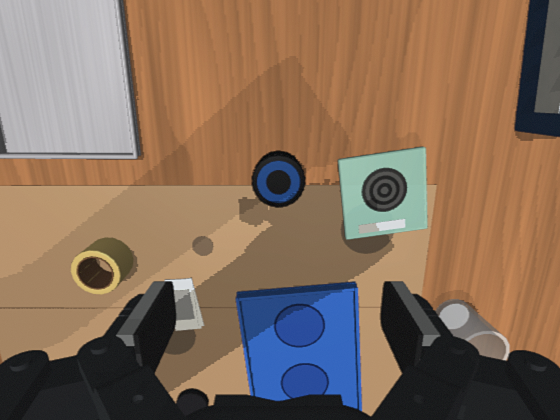

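The wrist view shows the black jar with its lid at (279,181), within 2 mm of the prediction. The print plate is to its right from column 340, so I'll descend with the jaws partly closed.

Request:
{"fn": "jog_arm", "kwargs": {"dr": [[0,0,0],[0,0,0],[0,0,0],[0,0,0],[0,0,0],[0,0,0],[0,0,0],[0,0,0],[0,0,0],[0,0,0]], "translation": [[0.1,0,0.9],[0,0,0.9],[0,0,0.9],[0,0,0.9],[0,0,0.9],[0,0,0.9],[0,0,0.9],[0,0,0.9],[0,0,0.9],[0,0,0.8]], "jaw": [0.8,0.8,0.8,0.8,0.8,0.8,0.8,0.8,0.8,0.8]}}

```text
clock: 6.55
position: [0.6512, 0.2288, 0.0079]
ee_rot: [0.709, 0.705, -0.0, 0.0]
ft_force: [-0.1, 0.4, -0.5]
grip_width: 0.805
grasp_force: 0.0
```

Request:
{"fn": "jog_arm", "kwargs": {"dr": [[0,0,0],[0,0,0],[0,0,0],[0,0,0],[0,0,0],[0,0,0],[0,0,0],[0,0,0]], "translation": [[0,0,0],[0,0,0],[0,0,0],[0,0,0],[0,0,0],[0,0,0],[0,0,0],[0,0,0]], "jaw": [0.8,0.3,0.3,0.3,0.3,0.3,0.3,0.3], "squeeze": 30}}

```text
clock: 7.35
position: [0.6517, 0.2309, 0.0099]
ee_rot: [0.708, 0.706, 0.001, 0.0]
ft_force: [0.0, -0.9, 5.7]
grip_width: 0.593
grasp_force: 31.9
```

Request:
{"fn": "jog_arm", "kwargs": {"dr": [[0,0,0],[0,0,0],[0,0,0],[0,0,0],[0,0,0],[0,0,0]], "translation": [[0,0,-0.3],[0,0,-0.9],[0,0,-0.9],[0,0,-0.9],[0,0,-0.8],[0,0,0]], "jaw": [0.3,0.3,0.3,0.3,0.3,0.3]}}

```text
clock: 7.95
position: [0.6524, 0.2315, 0.1072]
ee_rot: [0.708, 0.706, 0.002, 0.001]
ft_force: [-0.1, 0.0, -0.8]
grip_width: 0.597
grasp_force: 31.7
```

Run:
```python
from h import *
st()
T=dict(np.load('top0.npz'));S=dict(np.load('scene0.npz'))
for c,ps in((T,[(287.8,153.5),(257,155.8)]),(S,[(308,305),(265.5,309)])):
    for p in ps: print(ray(c,*p,.004).round(4))
# marks by darker-blue mask
for c,w in((T,(240,135,305,175)),(S,(245,280,330,330))):
    g=c['color'][w[1]:w[3],w[0]:w[2]].astype(int); m=((g[...,2]<np.median(g[...,2])-18)).astype(np.uint8)
    n,_,s,ce=cv2.connectedComponentsWithStats(m)
    for i in range(1,n):
        if s[i,4]>150: print(s[i,4],ray(c,*(ce[i]+w[:2]),.004).round(4))
```

```text
7.95 [0.6524 0.2315 0.1072] [0.7084 0.7058 0.0021 0.0009] [-0.1  0.  -0.8] 0.5966517801988094 31.692317192209885
[ 0.6818 -0.0411  0.004 ]
[0.6736 0.0455 0.004 ]
[0.6757 0.0472 0.004 ]
[ 0.6842 -0.037   0.004 ]
382 [ 0.683  -0.0397  0.004 ]
384 [0.6747 0.0463 0.004 ]
297 [0.6709 0.0483 0.004 ]
438 [ 0.6799 -0.0413  0.004 ]
```

Request:
{"fn": "jog_arm", "kwargs": {"dr": [[0,0,0],[0,0,0],[0,0,0],[0,0,0],[0,0,0],[0,0,0],[0,0,0],[0,0,0],[0,0,0],[0,0,0]], "translation": [[-0.92,0.11,0],[-0.92,0.11,0],[-0.92,0.11,0],[-0.92,0.11,0],[-0.92,0.11,0],[-0.92,0.11,0],[-0.92,0.11,0],[-0.92,0.11,0],[0,0,0],[0,0,0]], "jaw": [0.3,0.3,0.3,0.3,0.3,0.3,0.3,0.3,0.3,0.3]}}

```text
clock: 8.95
position: [0.672, 0.0462, 0.1029]
ee_rot: [0.709, 0.705, -0.0, -0.0]
ft_force: [-0.1, 1.0, -1.1]
grip_width: 0.595
grasp_force: 31.7
```

Request:
{"fn": "jog_arm", "kwargs": {"dr": [[0,0,0],[0,0,0],[0,0,0],[0,0,0],[0,0,0]], "translation": [[0,0,0.8],[0,0,0.8],[0,0,0.8],[0,0,0],[0,0,0]], "jaw": [0.3,0.3,0.3,0.3,0.3]}}

```text
clock: 9.45
position: [0.6722, 0.0479, 0.0439]
ee_rot: [0.708, 0.706, 0.0, -0.0]
ft_force: [-0.7, 0.1, -0.6]
grip_width: 0.591
grasp_force: 31.7
```

Request:
{"fn": "jog_arm", "kwargs": {"dr": [[0,0,0],[0,0,0],[0,0,0],[0,0,0],[0,0,0]], "translation": [[0,0.05,0.4],[0,0.05,0.4],[0,0,0.3],[0,0,0],[0,0,0]], "jaw": [0.3,0.3,0.3,0.3,0.3]}}

```text
clock: 9.95
position: [0.6748, 0.0466, 0.0161]
ee_rot: [0.708, 0.706, -0.0, -0.0]
ft_force: [0.8, 0.4, -0.6]
grip_width: 0.596
grasp_force: 31.7
```

Not yet down (the jar's weight is still carried), so I'll lower it in small steps.

Request:
{"fn": "jog_arm", "kwargs": {"dr": [[0,0,0],[0,0,0],[0,0,0]], "translation": [[0,0,0.08],[0,0,0.04],[0,0,0]], "jaw": [0.3,0.3,0.3]}}

```text
clock: 10.25
position: [0.6752, 0.0466, 0.0139]
ee_rot: [0.708, 0.706, 0.0, 0.0]
ft_force: [-1.2, -0.3, 2.3]
grip_width: 0.598
grasp_force: 32.0
```

Request:
{"fn": "jog_arm", "kwargs": {"dr": [[0,0,0],[0,0,0],[0,0,0],[0,0,0],[0,0,0],[0,0,0],[0,0,0],[0,0,0],[0,0,0]], "translation": [[0,0,0],[0,0,0],[0,0,0],[0,0,0],[0,0,-0.9],[0,0,-0.9],[0,0,-0.9],[0,0,-0.9],[0,0,-0.9]], "jaw": [0.8,0.8,0.8,0.8,0.8,0.8,0.8,0.8,0.8]}}

```text
clock: 11.15
position: [0.6749, 0.0466, 0.1267]
ee_rot: [0.708, 0.706, -0.0, 0.0]
ft_force: [-0.2, 0.4, 1.2]
grip_width: 0.799
grasp_force: 0.0
```

Request:
{"fn": "jog_arm", "kwargs": {"dr": [[0,0,0],[0,0,0],[0,0,0],[0,0,0],[0,0,0],[0,0,0],[0,0,0],[0,0,0],[0,0,0],[0,0,0]], "translation": [[-0.16,-0.9,0],[-0.16,-0.9,0],[-0.16,-0.9,0],[-0.16,-0.9,0],[-0.16,-0.9,0],[-0.16,-0.9,0],[-0.16,-0.9,0],[-0.16,-0.9,0],[-0.16,-0.9,0],[-0.16,-0.9,0]], "jaw": [0.8,0.8,0.8,0.8,0.8,0.8,0.8,0.8,0.8,0.8]}}

```text
clock: 12.15
position: [0.4489, 0.0073, 0.1257]
ee_rot: [0.708, 0.706, -0.0, 0.0]
ft_force: [0.8, 0.2, 0.2]
grip_width: 0.798
grasp_force: 0.0
```

Run:
```python
from h import *
st(); c=cam('wrist','w2.png'); print(proj(c,[.450,.0075,.038]))
t=cam('top')['color']; s=cam('scene')['color']
a=cv2.resize(t[125:250,200:340],(420,375)); b=cv2.resize(c['color'],(380,285))
o=np.zeros((375,800,3),np.uint8);o[:,:420]=a;o[:285,420:]=b
cv2.imwrite('pics/v2.png',o[:,:,::-1])
```

```text
12.15 [0.4489 0.0073 0.1257] [ 7.084e-01  7.059e-01 -0.000e+00  2.000e-04] [0.8 0.2 0.2] 0.7976049988011744 0.0
[279.6225583  220.25179969]
```

View pics/v2.png

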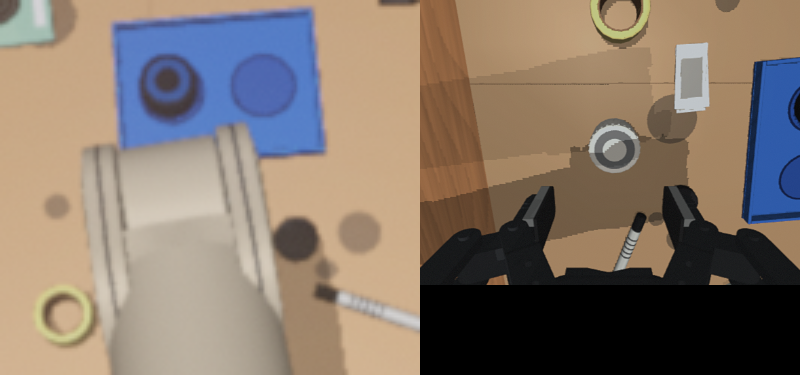

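The left view shows the black jar upright on its mark, around (168,85). The wrist view shows the white jar's lid about 4 mm to +x of the tool, so I'll shift and grasp.

Request:
{"fn": "jog_arm", "kwargs": {"dr": [[0,0,0],[0,0,0],[0,0,0],[0,0,0],[0,0,0],[0,0,0]], "translation": [[0,0.18,0.9],[0,0,0.9],[0,0,0.9],[0,0,0.9],[0,0,0.9],[0,0,0]], "jaw": [0.8,0.8,0.8,0.8,0.8,0.8]}}

```text
clock: 12.9
position: [0.4531, 0.0079, 0.0111]
ee_rot: [0.708, 0.706, -0.001, -0.002]
ft_force: [-0.8, 0.6, 0.3]
grip_width: 0.799
grasp_force: 0.0
```

Request:
{"fn": "jog_arm", "kwargs": {"dr": [[0,0,0],[0,0,0],[0,0,0],[0,0,0],[0,0,0],[0,0,0],[0,0,0]], "translation": [[0,0,0],[0,0,0],[0,0,0],[0,0,0],[0,0,0],[0,0,0],[0,0,0]], "jaw": [0.3,0.3,0.3,0.3,0.3,0.3,0.3]}}

```text
clock: 13.6
position: [0.4553, 0.0073, 0.0142]
ee_rot: [0.708, 0.706, 0.001, 0.001]
ft_force: [0.2, -0.9, 7.2]
grip_width: 0.592
grasp_force: 31.9
```

Request:
{"fn": "jog_arm", "kwargs": {"dr": [[0,0,0],[0,0,0],[0,0,0],[0,0,0],[0,0,0],[0,0,0]], "translation": [[0,0,-0.3],[0,0,-0.9],[0,0,-0.9],[0,0,-0.9],[0,0,-0.8],[0,0,0]], "jaw": [0.3,0.3,0.3,0.3,0.3,0.3]}}

```text
clock: 14.2
position: [0.4558, 0.0074, 0.1109]
ee_rot: [0.708, 0.706, 0.001, 0.002]
ft_force: [1.2, 0.4, -0.7]
grip_width: 0.596
grasp_force: 31.7
```

Request:
{"fn": "jog_arm", "kwargs": {"dr": [[0,0,0],[0,0,0],[0,0,0],[0,0,0],[0,0,0],[0,0,0],[0,0,0],[0,0,0],[0,0,0],[0,0,0]], "translation": [[-0.19,0.91,0],[-0.19,0.91,0],[-0.19,0.91,0],[-0.19,0.91,0],[-0.19,0.91,0],[-0.19,0.91,0],[-0.19,0.91,0],[-0.19,0.91,0],[-0.19,0.91,0],[-0.19,0.91,0]], "jaw": [0.3,0.3,0.3,0.3,0.3,0.3,0.3,0.3,0.3,0.3]}}

```text
clock: 15.2
position: [0.682, -0.0412, 0.1071]
ee_rot: [0.708, 0.706, -0.001, -0.001]
ft_force: [0.3, -0.5, -0.4]
grip_width: 0.597
grasp_force: 31.7
```

Request:
{"fn": "jog_arm", "kwargs": {"dr": [[0,0,0],[0,0,0],[0,0,0],[0,0,0],[0,0,0],[0,0,0]], "translation": [[0,0,0.8],[0,0,0.8],[0,0,0.8],[0,0,0.5],[0,0,0],[0,0,0]], "jaw": [0.3,0.3,0.3,0.3,0.3,0.3]}}

```text
clock: 15.8
position: [0.6817, -0.0409, 0.0361]
ee_rot: [0.708, 0.706, 0.0, -0.0]
ft_force: [-0.1, 0.0, 0.4]
grip_width: 0.597
grasp_force: 31.7
```

Request:
{"fn": "jog_arm", "kwargs": {"dr": [[0,0,0],[0,0,0],[0,0,0],[0,0,0]], "translation": [[0.05,0.05,0.35],[0,0,0.3],[0,0,0.08],[0,0,0]], "jaw": [0.3,0.3,0.3,0.3]}}

```text
clock: 16.2
position: [0.6832, -0.0395, 0.0184]
ee_rot: [0.708, 0.706, 0.0, 0.0]
ft_force: [-2.7, -0.5, 6.2]
grip_width: 0.597
grasp_force: 32.3
```

Request:
{"fn": "jog_arm", "kwargs": {"dr": [[0,0,0],[0,0,0],[0,0,0],[0,0,0],[0,0,0],[0,0,0],[0,0,0],[0,0,0],[0,0,0]], "translation": [[0,0,0],[0,0,0],[0,0,0],[0,0,0],[0,0,-0.9],[0,0,-0.9],[0,0,-0.9],[0,0,-0.9],[0,0,-0.9]], "jaw": [0.8,0.8,0.8,0.8,0.8,0.8,0.8,0.8,0.8]}}

```text
clock: 17.1
position: [0.6828, -0.0397, 0.1309]
ee_rot: [0.708, 0.706, -0.0, 0.0]
ft_force: [0.0, -0.3, -0.4]
grip_width: 0.798
grasp_force: 0.0
```

Request:
{"fn": "jog_arm", "kwargs": {"dr": [[0,0,0],[0,0,0],[0,0,0],[0,0,0],[0,0,0],[0,0,0],[0,0,0],[0,0,0],[0,0,0],[0,0,0]], "translation": [[-0.485,-0.95,0],[-0.485,-0.95,0],[-0.485,-0.95,0],[-0.485,-0.95,0],[-0.485,-0.95,0],[-0.485,-0.95,0],[-0.485,-0.95,0],[-0.485,-0.95,0],[-0.485,-0.95,0],[0,0,0]], "jaw": [0.6,0.6,0.6,0.6,0.6,0.6,0.6,0.6,0.6,0.6]}}

```text
clock: 18.1
position: [0.4661, -0.1503, 0.1298]
ee_rot: [0.71, 0.705, -0.001, 0.0]
ft_force: [-0.2, 0.2, -1.1]
grip_width: 0.599
grasp_force: 0.0
```

Request:
{"fn": "jog_arm", "kwargs": {"dr": [[0,0,0.9],[0,0,0.9],[0,0,0.9],[0,0,0.9],[0,0,0.9],[0,0,0],[0,0,0]], "translation": [[0,0,0],[0,0,0],[0,0,0],[0,0,0],[0,0,0],[0,0,0],[0,0,0]], "jaw": [0.6,0.6,0.6,0.6,0.6,0.6,0.6]}}

```text
clock: 18.8
position: [0.4691, -0.1477, 0.1301]
ee_rot: [0.809, 0.587, 0.0, 0.0]
ft_force: [0.2, -0.1, 1.2]
grip_width: 0.598
grasp_force: 0.0
```

Run:
```python
from h import *
o=st(); c=cam('wrist'); t=cam('top')['color']
print(Ro.from_quat(o['ee_rot']).as_matrix()[:,0].round(3))
h=lambda d:[proj(c,[.4695+d*.309,-.1487+d*.951,.010]).round() for d in[0]][0]
for d in(-.062,0,.062): print(h(d))
a=cv2.resize(t[125:250,200:340],(420,375)); b=cv2.resize(c['color'],(380,285))
o=np.zeros((375,800,3),np.uint8);o[:,:420]=a;o[:285,420:]=b
cv2.imwrite('pics/v3.png',o[:,:,::-1])
```

```text
18.8 [ 0.4691 -0.1477  0.1301] [8.094e-01 5.873e-01 1.000e-04 1.000e-04] [ 0.2 -0.1  1.2] 0.5976993560424146 0.0
[0.31  0.951 0.   ]
[279. 208.]
[279. 208.]
[279. 208.]
```

View pics/v3.png

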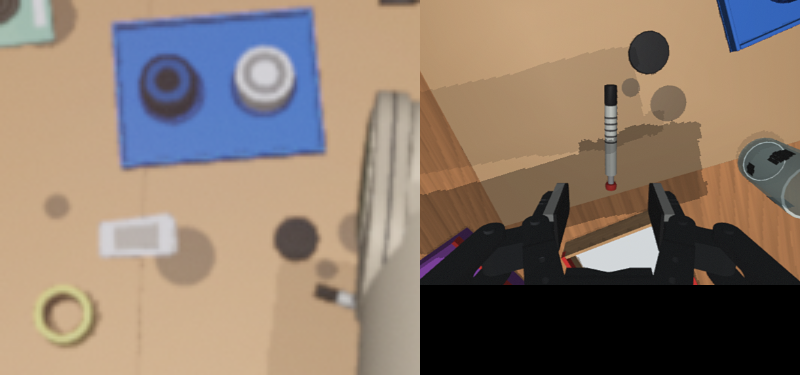

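The top view shows both jars upright on their marks, and the wrist view shows the wand centred between the fingers, from (610,87) to (611,187). I'll grasp the wand.

Request:
{"fn": "jog_arm", "kwargs": {"dr": [[0,0,0],[0,0,0],[0,0,0],[0,0,0],[0,0,0],[0,0,0],[0,0,0]], "translation": [[0,0,0.9],[0,0,0.9],[0,0,0.9],[0,0,0.9],[0,0,0.8],[0,0,0.6],[0,0,0]], "jaw": [0.6,0.6,0.6,0.6,0.6,0.6,0.6]}}

```text
clock: 19.6
position: [0.4677, -0.1476, 0.0035]
ee_rot: [0.81, 0.587, -0.001, -0.001]
ft_force: [-1.5, -1.0, 0.2]
grip_width: 0.6
grasp_force: 0.0
```

Request:
{"fn": "jog_arm", "kwargs": {"dr": [[0,0,0],[0,0,0],[0,0,0],[0,0,0],[0,0,0],[0,0,0],[0,0,0],[0,0,0]], "translation": [[0,0,0],[0,0,0],[0,0,0],[0,0,0],[0,0,0],[0,0,0],[0,0,0],[0,0,0]], "jaw": [0,0,0,0,0,0,0,0]}}

```text
clock: 20.4
position: [0.4695, -0.1483, 0.0062]
ee_rot: [0.81, 0.586, 0.0, 0.001]
ft_force: [-1.3, -0.5, 8.0]
grip_width: 0.151
grasp_force: 30.2
```

Request:
{"fn": "jog_arm", "kwargs": {"dr": [[0,0,0],[0,0,0],[0,0,0],[0,0,0],[0,0,0],[0,0,-0.9],[0,0,-0.9],[0,0,-0.9],[0,0,-0.9],[0,0,-0.9]], "translation": [[0,0,-0.4],[0,0,-0.9],[0,0,-0.9],[0,0,-0.9],[0,0,-0.9],[0,0,0],[0,0,0],[0,0,0],[0,0,0],[0,0,0]], "jaw": [0,0,0,0,0,0,0,0,0,0]}}

```text
clock: 21.4
position: [0.4688, -0.148, 0.1059]
ee_rot: [0.707, 0.707, -0.0, 0.0]
ft_force: [0.5, -0.9, 0.3]
grip_width: 0.147
grasp_force: 29.4
```

Request:
{"fn": "jog_arm", "kwargs": {"dr": [[0,0,0],[0,0,0],[0,0,0],[0,0,0],[0,0,0],[0,0,0],[0,0,0],[0,0,0],[0,0,0],[0,0,0]], "translation": [[0.9,0,0],[0.9,0,0],[0.9,0,0],[0.9,0,0],[0.9,0,0],[0.9,0,0],[0.9,0,0],[0.9,0,0],[0.9,0,0],[0.9,0,0]], "jaw": [0,0,0,0,0,0,0,0,0,0]}}

```text
clock: 22.4
position: [0.4695, 0.0778, 0.1058]
ee_rot: [0.708, 0.706, 0.0, 0.0]
ft_force: [0.1, -0.4, -0.1]
grip_width: 0.152
grasp_force: 29.4
```

Request:
{"fn": "jog_arm", "kwargs": {"dr": [[0,0,0],[0,0,0],[0,0,0],[0,0,0],[0,0,0],[0,0,0],[0,0,0],[0,0,0],[0,0,0],[0,0,0]], "translation": [[0.9,0,0],[0.9,0,0],[0.9,0,0],[0.9,0,0],[0.9,0,0],[0.9,0,0],[0.9,0,0],[0.9,0,0],[0.9,0,0],[0.9,0,0]], "jaw": [0,0,0,0,0,0,0,0,0,0]}}

```text
clock: 23.4
position: [0.4704, 0.3027, 0.1058]
ee_rot: [0.708, 0.706, 0.0, 0.0]
ft_force: [0.6, -0.3, 0.2]
grip_width: 0.156
grasp_force: 29.4
```

Request:
{"fn": "jog_arm", "kwargs": {"dr": [[0,0,0],[0,0,0],[0,0,0],[0,0,0]], "translation": [[0.9,0,0],[0.9,0,0],[0,0,0],[0,0,0]], "jaw": [0,0,0,0]}}

```text
clock: 23.8
position: [0.4703, 0.347, 0.1055]
ee_rot: [0.708, 0.706, -0.0, 0.0]
ft_force: [0.1, 0.2, -0.6]
grip_width: 0.152
grasp_force: 29.4
```

Run:
```python
from h import *
st(); c=cam('wrist','w4.png'); s=cam('scene')['color']
o=np.zeros((360,800,3),np.uint8)
o[:300,:400]=cv2.resize(c['color'],(400,300)); o[:300,400:]=cv2.resize(s[150:300,340:540],(400,300))
cv2.imwrite('pics/v4.png',o[:,:,::-1])
```

```text
23.8 [0.4703 0.347  0.1055] [ 7.081e-01  7.062e-01 -0.000e+00  1.000e-04] [ 0.1  0.2 -0.6] 0.15208546255037284 29.38804864883423
```

View pics/v4.png

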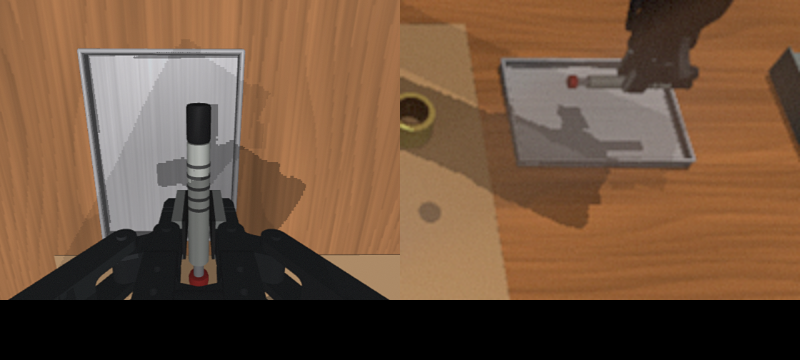

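Request:
{"fn": "jog_arm", "kwargs": {"dr": [[0,0,0],[0,0,0],[0,0,0],[0,0,0],[0,0,0],[0,0,0],[0,0,0]], "translation": [[0,-0.1,0.8],[0,0,0.8],[0,0,0.8],[0,0,0.8],[0,0,0.4],[0,0,0.15],[0,0,0]], "jaw": [0,0,0,0,0,0,0]}}

```text
clock: 24.6
position: [0.4683, 0.3466, 0.0115]
ee_rot: [0.709, 0.706, -0.0, 0.0]
ft_force: [-0.0, -0.1, 0.2]
grip_width: 0.15
grasp_force: 29.4
```

Request:
{"fn": "jog_arm", "kwargs": {"dr": [[0,0,0],[0,0,0],[0,0,0]], "translation": [[0,0,0.08],[0,0,0.04],[0,0,0]], "jaw": [0,0,0]}}

```text
clock: 24.9
position: [0.4685, 0.3472, 0.0092]
ee_rot: [0.708, 0.706, 0.001, 0.0]
ft_force: [-0.4, -0.9, 5.1]
grip_width: 0.153
grasp_force: 30.0
```

Request:
{"fn": "jog_arm", "kwargs": {"dr": [[0,0,0],[0,0,0],[0,0,0],[0,0,0],[0,0,0],[0,0,0],[0,0,0],[0,0,0]], "translation": [[0,0,0],[0,0,0],[0,0,0],[0,0,-0.9],[0,0,-0.9],[0,0,-0.9],[0,0,-0.9],[0,0,-0.9]], "jaw": [0.28,0.28,0.28,0.28,0.28,0.28,0.28,0.28]}}

```text
clock: 25.7
position: [0.4679, 0.3469, 0.1217]
ee_rot: [0.708, 0.706, -0.0, 0.0]
ft_force: [0.8, 0.4, -0.2]
grip_width: 0.278
grasp_force: 0.0
```

Request:
{"fn": "jog_arm", "kwargs": {"dr": [[0,0,-0.9],[0,0,-0.9],[0,0,-0.9],[0,0,-0.9],[0,0,-0.9],[0,0,-0.9],[0,0,-0.9],[0,0,-0.9],[0,0,-0.9],[0,0,-0.9]], "translation": [[0,0,0],[0,0,0],[0,0,0],[0,0,0],[0,0,0],[0,0,0],[0,0,0],[0,0,0],[0,0,0],[0,0,0]], "jaw": [0.8,0.8,0.8,0.8,0.8,0.8,0.8,0.8,0.8,0.8]}}

```text
clock: 26.7
position: [0.468, 0.3469, 0.1207]
ee_rot: [0.454, 0.891, -0.0, 0.0]
ft_force: [-0.0, -0.2, 0.5]
grip_width: 0.8
grasp_force: 0.0
```

Request:
{"fn": "jog_arm", "kwargs": {"dr": [[0,0,-0.9],[0,0,-0.9],[0,0,-0.9],[0,0,-0.9],[0,0,-0.9],[0,0,-0.9],[0,0,-0.9],[0,0,-0.9],[0,0,-0.9],[0,0,-0.9]], "translation": [[0,0,0],[0,0,0],[0,0,0],[0,0,0],[0,0,0],[0,0,0],[0,0,0],[0,0,0],[0,0,0],[0,0,0]], "jaw": [0.8,0.8,0.8,0.8,0.8,0.8,0.8,0.8,0.8,0.8]}}

```text
clock: 27.7
position: [0.468, 0.3469, 0.1207]
ee_rot: [0.157, 0.988, -0.0, 0.0]
ft_force: [0.7, -0.2, -0.1]
grip_width: 0.799
grasp_force: 0.0
```

Request:
{"fn": "jog_arm", "kwargs": {"dr": [[0,0,-0.9],[0,0,-0.9],[0,0,-0.9],[0,0,-0.9],[0,0,-0.9],[0,0,0]], "translation": [[0,0,0],[0,0,0],[0,0,0],[0,0,0],[0,0,0],[0,0,0]], "jaw": [0.8,0.8,0.8,0.8,0.8,0.8]}}

```text
clock: 28.3
position: [0.468, 0.3469, 0.1206]
ee_rot: [0.001, 1.0, 0.0, -0.0]
ft_force: [-0.2, -0.2, 0.1]
grip_width: 0.798
grasp_force: 0.0
```

Request:
{"fn": "jog_arm", "kwargs": {"dr": [[0,0,0],[0,0,0],[0,0,0],[0,0,0],[0,0,0],[0,0,0],[0,0,0],[0,0,0],[0,0,0],[0,0,0]], "translation": [[0.05,-0.95,0],[0.05,-0.95,0],[0.05,-0.95,0],[0.05,-0.95,0],[0.05,-0.95,0],[0.05,-0.95,0],[0.05,-0.95,0],[0.05,-0.95,0],[0.05,-0.95,0],[0,0,0]], "jaw": [0.8,0.8,0.8,0.8,0.8,0.8,0.8,0.8,0.8,0.8]}}

```text
clock: 29.3
position: [0.4563, 0.1299, 0.1204]
ee_rot: [0.005, 1.0, -0.001, -0.0]
ft_force: [0.2, 0.9, -0.6]
grip_width: 0.801
grasp_force: 0.0
```

Run:
```python
from h import *
ob=st(); c=cam('wrist'); s=cam('scene')['color']
print(Ro.from_quat(ob['ee_rot']).as_matrix()[:,:2].round(3).tolist(), proj(c,[.457,.133,.038]),np.round(ob['joint_pos'],2))
h=cv2.cvtColor(c['color'],cv2.COLOR_RGB2HSV).astype(int)
m=((h[...,0]>=22)&(h[...,0]<40)&(h[...,1]>70)).astype(np.uint8); m[340:]=0
k=max(cv2.findContours(m,cv2.RETR_EXTERNAL,cv2.CHAIN_APPROX_NONE)[0],key=cv2.contourArea)
W=np.array([ray(c,u,v,.038)[:2] for u,v in k[:,0]],np.float32); print(cv2.minEnclosingCircle(W),k[:,0].mean(0))
o=np.zeros((300,800,3),np.uint8)
o[:300,:400]=cv2.resize(c['color'],(400,300)); o[:300,400:]=cv2.resize(s[150:300,340:540],(400,300))
cv2.imwrite('pics/v5.png',o[:,:,::-1])
```

```text
29.3 [0.4563 0.1299 0.1204] [ 5.0e-03  1.0e+00 -1.1e-03 -2.0e-04] [ 0.2  0.9 -0.6] 0.8010108649653981 0.0
[[-1.0, 0.01], [0.01, 1.0], [0.0, -0.002]] [282.50109952 224.25956472] [ 0.85  0.47 -1.42  1.93  0.5   1.19  0.8 ]
((0.45481154322624207, 0.13483700156211853), 0.02881282940506935) [284.8442623  218.41393443]
```

View pics/v5.png

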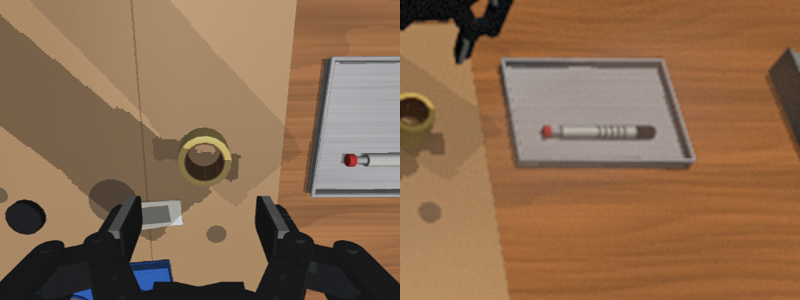

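The wand lies flat in the tray, and the tape is between the fingers with its centre near (205,157). I'll grasp the tape.

Request:
{"fn": "jog_arm", "kwargs": {"dr": [[0,0,0],[0,0,0],[0,0,0],[0,0,0],[0,0,0],[0,0,0]], "translation": [[0,0.14,0.9],[0,0,0.9],[0,0,0.9],[0,0,0.9],[0,0,0.7],[0,0,0]], "jaw": [0.8,0.8,0.8,0.8,0.8,0.8]}}

```text
clock: 30.0
position: [0.4545, 0.1378, 0.0117]
ee_rot: [0.001, 1.0, 0.0, -0.001]
ft_force: [-0.4, -0.2, 0.7]
grip_width: 0.797
grasp_force: 0.0
```

Request:
{"fn": "jog_arm", "kwargs": {"dr": [[0,0,0],[0,0,0],[0,0,0],[0,0,0],[0,0,0],[0,0,0],[0,0,0]], "translation": [[0,0,0],[0,0,0],[0,0,0],[0,0,0],[0,0,0],[0,0,0],[0,0,0]], "jaw": [0.3,0.3,0.3,0.3,0.3,0.3,0.3]}}

```text
clock: 30.7
position: [0.4567, 0.1374, 0.0143]
ee_rot: [0.002, 1.0, 0.0, 0.001]
ft_force: [-1.3, 2.0, 7.4]
grip_width: 0.605
grasp_force: 31.8
```

Request:
{"fn": "jog_arm", "kwargs": {"dr": [[0,0,0],[0,0,0],[0,0,0],[0,0,0],[0,0,0],[0,0,0]], "translation": [[0,0,-0.4],[0,0,-0.9],[0,0,-0.9],[0,0,-0.9],[0,0,-0.7],[0,0,0]], "jaw": [0.3,0.3,0.3,0.3,0.3,0.3]}}

```text
clock: 31.3
position: [0.4572, 0.137, 0.1107]
ee_rot: [0.002, 1.0, -0.0, 0.002]
ft_force: [-0.1, 0.3, -1.1]
grip_width: 0.598
grasp_force: 31.6
```

Run:
```python
from h import *
print(np.round(st()['joint_pos'],3))
```

```text
31.3 [0.4572 0.137  0.1107] [ 2.1e-03  1.0e+00 -1.0e-04  1.7e-03] [-0.1  0.3 -1.1] 0.597872420817182 31.578965205699205
[ 0.806  0.469 -1.391  1.939  0.508  1.161  0.786]
```

Request:
{"fn": "jog_arm", "kwargs": {"dr": [[0,0,0],[0,0,0],[0,0,0],[0,0,0],[0,0,0],[0,0,0],[0,0,0],[0,0,0],[0,0,0],[0,0,0]], "translation": [[0.2,0.93,0],[0.2,0.93,0],[0.2,0.93,0],[0.2,0.93,0],[0.2,0.93,0],[0.2,0.93,0],[0.2,0.93,0],[0.2,0.93,0],[0.2,0.93,0],[0,0,0]], "jaw": [0.3,0.3,0.3,0.3,0.3,0.3,0.3,0.3,0.3,0.3]}}

```text
clock: 32.3
position: [0.4099, 0.3489, 0.1082]
ee_rot: [-0.0, 1.0, 0.001, -0.0]
ft_force: [0.1, -0.1, 0.2]
grip_width: 0.6
grasp_force: 31.6
```

Request:
{"fn": "jog_arm", "kwargs": {"dr": [[0,0,0],[0,0,0],[0,0,0],[0,0,0],[0,0,0],[0,0,0]], "translation": [[0,0,0.8],[0,0,0.8],[0,0,0.8],[0,0,0.4],[0,0,0],[0,0,0]], "jaw": [0.3,0.3,0.3,0.3,0.3,0.3]}}

```text
clock: 32.9
position: [0.412, 0.3462, 0.0388]
ee_rot: [0.002, 1.0, 0.0, 0.0]
ft_force: [0.4, -0.2, 0.4]
grip_width: 0.596
grasp_force: 31.6
```

Run:
```python
from h import *
print(np.round(st()['joint_pos'],3))
```

```text
32.9 [0.412  0.3462 0.0388] [1.9e-03 1.0e+00 1.0e-04 1.0e-04] [ 0.4 -0.2  0.4] 0.5959910563334717 31.608884017914534
[ 0.138  0.646 -1.153  1.846  0.665  1.101  0.302]
```

Request:
{"fn": "jog_arm", "kwargs": {"dr": [[0,0,0],[0,0,0],[0,0,0],[0,0,0]], "translation": [[0,0,0.4],[0,0,0.35],[0,0,0.1],[0,0,0]], "jaw": [0.3,0.3,0.3,0.3]}}

```text
clock: 33.3
position: [0.4119, 0.3458, 0.0173]
ee_rot: [0.002, 1.0, -0.001, 0.0]
ft_force: [-2.1, -4.5, 8.3]
grip_width: 0.596
grasp_force: 32.4
```

Request:
{"fn": "jog_arm", "kwargs": {"dr": [[0,0,0],[0,0,0],[0,0,0],[0,0,0],[0,0,0],[0,0,0],[0,0,0],[0,0,0],[0,0,0],[0,0,0]], "translation": [[0,0,0],[0,0,0],[0,0,0],[0,0,0],[0,0,-1],[0,0,-1],[0,0,-1],[0,0,-1],[0,0,-1],[0,0,-1]], "jaw": [0.75,0.75,0.75,0.75,0.75,0.75,0.75,0.75,0.75,0.75]}}

```text
clock: 34.3
position: [0.4117, 0.3461, 0.168]
ee_rot: [0.002, 1.0, -0.0, 0.0]
ft_force: [1.0, 0.9, 0.5]
grip_width: 0.749
grasp_force: 0.0
```

Request:
{"fn": "jog_arm", "kwargs": {"dr": [[0,0,0.95],[0,0,0.95],[0,0,0.95],[0,0,0.95],[0,0,0.95],[0,0,0.95],[0,0,0.95],[0,0,0.95],[0,0,0.95],[0,0,0.95]], "translation": [[0,0,0],[0,0,0],[0,0,0],[0,0,0],[0,0,0],[0,0,0],[0,0,0],[0,0,0],[0,0,0],[0,0,0]], "jaw": [1,1,1,1,1,1,1,1,1,1]}}

```text
clock: 35.3
position: [0.4117, 0.3462, 0.1669]
ee_rot: [0.328, 0.945, -0.0, 0.0]
ft_force: [-0.2, 0.6, 0.4]
grip_width: 1.001
grasp_force: 0.0
```

Request:
{"fn": "jog_arm", "kwargs": {"dr": [[0,0,0.95],[0,0,0.95],[0,0,0.95],[0,0,0.95],[0,0,0.95],[0,0,0.95],[0,0,0.95],[0,0,0.95],[0,0,0.95],[0,0,0.95]], "translation": [[0,0,0],[0,0,0],[0,0,0],[0,0,0],[0,0,0],[0,0,0],[0,0,0],[0,0,0],[0,0,0],[0,0,0]], "jaw": [1,1,1,1,1,1,1,1,1,1]}}

```text
clock: 36.3
position: [0.4117, 0.3462, 0.167]
ee_rot: [0.618, 0.786, -0.0, 0.0]
ft_force: [-0.4, -0.5, 0.4]
grip_width: 1.004
grasp_force: 0.0
```

Request:
{"fn": "jog_arm", "kwargs": {"dr": [[0,0,0.95],[0,0,0.95],[0,0,0.95],[0,0,0.65],[0,0,0],[0,0,0]], "translation": [[0,0,0],[0,0,0],[0,0,0],[0,0,0],[0,0,0],[0,0,0]], "jaw": [1,1,1,1,1,1]}}

```text
clock: 36.9
position: [0.4117, 0.3462, 0.167]
ee_rot: [0.708, 0.706, -0.0, 0.0]
ft_force: [-0.0, 0.5, 0.6]
grip_width: 0.999
grasp_force: 0.0
```

Run:
```python
from h import *
print(np.round(st()['joint_pos'],3))
```

```text
36.9 [0.4117 0.3462 0.167 ] [ 7.078e-01  7.064e-01 -0.000e+00  1.000e-04] [-0.   0.5  0.6] 0.9994405524249832 0.0
[ 0.06   0.34  -0.993  1.737  0.302  1.229 -1.012]
```

Request:
{"fn": "jog_arm", "kwargs": {"dr": [[0,0,0],[0,0,0],[0,0,0],[0,0,0],[0,0,0],[0,0,0],[0,0,0],[0,0,0],[0,0,0],[0,0,0]], "translation": [[-0.96,0.37,0],[-0.96,0.37,0],[-0.96,0.37,0],[-0.96,0.37,0],[-0.96,0.37,0],[-0.96,0.37,0],[-0.96,0.37,0],[-0.96,0.37,0],[-0.96,0.37,0],[-0.96,0.37,0]], "jaw": [1,1,1,1,1,1,1,1,1,1]}}

```text
clock: 37.9
position: [0.5037, 0.1048, 0.1671]
ee_rot: [0.708, 0.706, -0.0, 0.0]
ft_force: [0.8, -0.2, 0.5]
grip_width: 1.001
grasp_force: 0.0
```

Request:
{"fn": "jog_arm", "kwargs": {"dr": [[0,0,0],[0,0,0],[0,0,0],[0,0,0],[0,0,0],[0,0,0],[0,0,0],[0,0,0],[0,0,0],[0,0,0]], "translation": [[-0.96,0.37,0],[-0.96,0.37,0],[-0.96,0.37,0],[-0.96,0.37,0],[-0.96,0.37,0],[-0.96,0.37,0],[-0.96,0.37,0],[-0.96,0.37,0],[-0.96,0.37,0],[-0.96,0.37,0]], "jaw": [1,1,1,1,1,1,1,1,1,1]}}

```text
clock: 38.9
position: [0.5953, -0.1355, 0.1669]
ee_rot: [0.708, 0.706, -0.0, -0.0]
ft_force: [1.1, 0.5, -0.4]
grip_width: 1.0
grasp_force: 0.0
```

Request:
{"fn": "jog_arm", "kwargs": {"dr": [[0,0,0],[0,0,0],[0,0,0],[0,0,0],[0,0,0],[0,0,0]], "translation": [[-0.96,0.37,0],[-0.96,0.37,0],[-0.96,0.37,0],[-0.96,0.37,0],[0,0,0],[0,0,0]], "jaw": [1,1,1,1,1,1]}}

```text
clock: 39.5
position: [0.6316, -0.2308, 0.1665]
ee_rot: [0.708, 0.706, 0.0, -0.0]
ft_force: [-0.2, 0.5, -0.2]
grip_width: 1.003
grasp_force: 0.0
```

Run:
```python
from h import *
ob=st(); c=cam('wrist'); s=cam('scene')['color']
print([proj(c,[.634,-.231,z]) for z in(0,.08)],np.round(ob['joint_pos'],2))
o=np.zeros((420,800,3),np.uint8)
o[:375,:500]=cv2.resize(c['color'],(500,375)); o[:225,500:]=cv2.resize(s[150:300,340:540],(300,225))
cv2.imwrite('pics/v6.png',o[:,:,::-1])
```

```text
39.5 [ 0.6316 -0.2308  0.1665] [ 7.083e-01  7.059e-01  1.000e-04 -5.000e-04] [-0.2  0.5 -0.2] 1.003327965066631 0.0
[array([280.68112588, 192.24222298]), array([281.66096474, 221.56496244])] [ 0.75  0.57 -0.68  1.37  0.36  1.33  0.06]
```

View pics/v6.png

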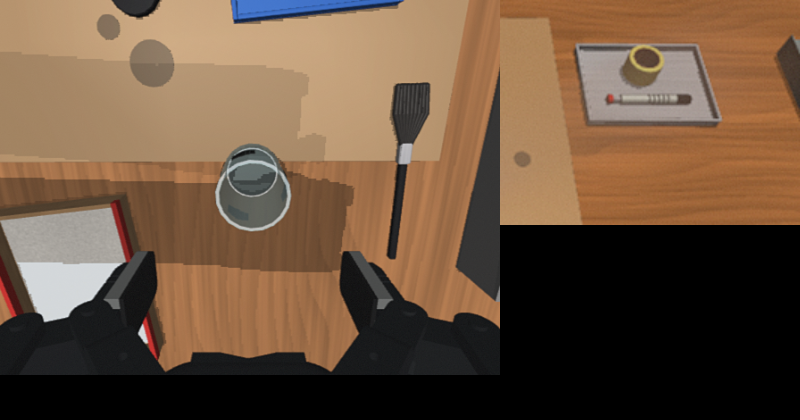

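The tape is flat in the tray next to the wand, and the glass rim is centred at (253,195), between the fingers. I'll grasp it gently at mid height.

Request:
{"fn": "jog_arm", "kwargs": {"dr": [[0,0,0],[0,0,0],[0,0,0],[0,0,0],[0,0,0],[0,0,0],[0,0,0],[0,0,0],[0,0,0]], "translation": [[0.08,0.12,0],[0,0,0.7],[0,0,0.7],[0,0,0.7],[0,0,0.7],[0,0,0.7],[0,0,0.7],[0,0,0.7],[0,0,0.6]], "jaw": [1,1,1,1,1,1,1,1,1]}}

```text
clock: 40.5
position: [0.6344, -0.2286, 0.0278]
ee_rot: [0.708, 0.706, -0.0, -0.0]
ft_force: [-0.7, -0.2, -0.2]
grip_width: 0.998
grasp_force: 0.0
```

Request:
{"fn": "jog_arm", "kwargs": {"dr": [[0,0,0],[0,0,0],[0,0,0],[0,0,0],[0,0,0],[0,0,0],[0,0,0],[0,0,0],[0,0,0],[0,0,0]], "translation": [[0,0,0],[0,0,0],[0,0,0],[0,0,0],[0,0,0],[0,0,0],[0,0,0],[0,0,0],[0,0,0],[0,0,0]], "jaw": [0.95,0.9,0.85,0.8,0.76,0.72,0.65,0.55,0.45,0.45], "squeeze": 25}}

```text
clock: 41.5
position: [0.635, -0.2287, 0.0301]
ee_rot: [0.708, 0.706, 0.0, 0.0]
ft_force: [-0.5, 0.5, 5.8]
grip_width: 0.667
grasp_force: 26.5
```

Request:
{"fn": "jog_arm", "kwargs": {"dr": [[0,0,0],[0,0,0],[0,0,0],[0,0,0],[0,0,0],[0,0,0],[0,0,0],[0,0,0]], "translation": [[0,0,-0.2],[0,0,-0.5],[0,0,-0.7],[0,0,-0.7],[0,0,-0.7],[0,0,-0.7],[0,0,-0.5],[0,0,0]], "jaw": [0.45,0.45,0.45,0.45,0.45,0.45,0.45,0.45]}}

```text
clock: 42.3
position: [0.6358, -0.2289, 0.1322]
ee_rot: [0.708, 0.706, 0.001, 0.002]
ft_force: [1.2, -0.1, -1.6]
grip_width: 0.667
grasp_force: 27.0
```

Run:
```python
from h import *
print(np.round(st()['joint_pos'],2))
T=dict(np.load('top0.npz'));S=dict(np.load('scene0.npz'))
W=[ray(T,*p,.028)[:2] for p in((366.2,215.6),(436,209.5),(444.7,259.5),(372.8,266.9))]
print(np.round(W,3).tolist(),np.mean(W,0))
s=cam('scene')['color']; t=cam('top')['color']
o=np.zeros((400,800,3),np.uint8)
o[:,:400]=cv2.resize(s[150:300,60:210],(400,400)); o[:,400:]=cv2.resize(t[140:280,320:460],(400,400))
cv2.imwrite('pics/v7.png',o[:,:,::-1])
```

```text
42.3 [ 0.6358 -0.2289  0.1322] [7.084e-01 7.058e-01 7.000e-04 1.600e-03] [ 1.2 -0.1 -1.6] 0.6668789456244488 26.98368604760617
[ 0.74  0.6  -0.67  1.41  0.38  1.27  0.04]
[[0.503, -0.254], [0.523, -0.442], [0.389, -0.459], [0.366, -0.27]] [ 0.44536126 -0.35618577]
```

View pics/v7.png

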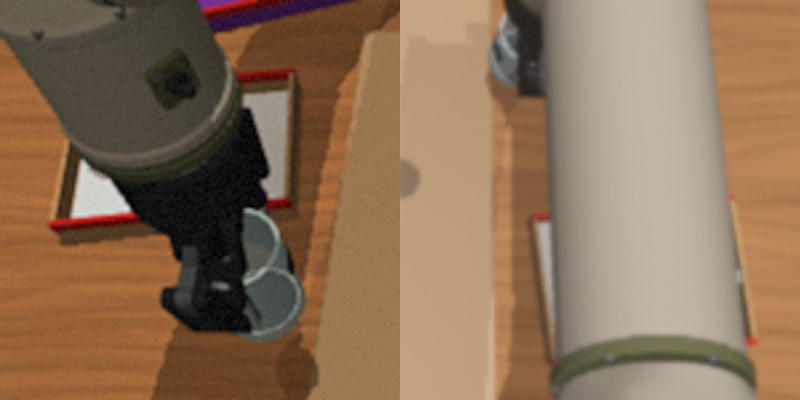

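The scene crop shows the glass upright in the gripper at about (270,270), with the exhibit tray behind it. I'll carry it over.

Request:
{"fn": "jog_arm", "kwargs": {"dr": [[0,0,0],[0,0,0],[0,0,0],[0,0,0],[0,0,0],[0,0,0],[0,0,0],[0,0,0],[0,0,0],[0,0,0]], "translation": [[-0.1,-0.3,0],[-0.3,-0.6,0],[-0.3,-0.6,0],[-0.3,-0.6,0],[-0.3,-0.6,0],[-0.3,-0.6,0],[-0.3,-0.6,0],[-0.3,-0.6,0],[-0.3,-0.6,0],[-0.3,-0.6,0]], "jaw": [0.45,0.45,0.45,0.45,0.45,0.45,0.45,0.45,0.45,0.45]}}

```text
clock: 43.4
position: [0.4902, -0.2984, 0.1286]
ee_rot: [0.709, 0.706, -0.0, -0.001]
ft_force: [0.1, -0.1, -2.2]
grip_width: 0.668
grasp_force: 27.0
```

Request:
{"fn": "jog_arm", "kwargs": {"dr": [[0,0,0],[0,0,0],[0,0,0],[0,0,0],[0,0,0],[0,0,0]], "translation": [[-0.3,-0.6,0],[-0.3,-0.6,0],[-0.3,-0.5,0],[-0.14,-0.2,0],[0,0,0],[0,0,0]], "jaw": [0.45,0.45,0.45,0.45,0.45,0.45]}}

```text
clock: 44.0
position: [0.4448, -0.3236, 0.1296]
ee_rot: [0.708, 0.706, 0.0, 0.0]
ft_force: [0.2, 0.9, -0.3]
grip_width: 0.67
grasp_force: 27.0
```

Run:
```python
from h import *
print(np.round(st()['joint_pos'],2))
T=dict(np.load('top0.npz'));S=dict(np.load('scene0.npz'))
W=[ray(S,*p,.028)[:2] for p in((79.5,235.5),(169.5,226.9),(170.2,177))];print(np.round(W,3).tolist(),(W[0]+W[2])/2)
c=cam('wrist'); s=cam('scene')['color']
print(proj(c,[.4435,-.325,.004]))
o=np.zeros((400,800,3),np.uint8)
o[:,:400]=cv2.resize(s[150:300,60:210],(400,400)); o[:300,400:]=cv2.resize(c['color'],(400,300))
cv2.imwrite('pics/v8.png',o[:,:,::-1])
```

```text
44.0 [ 0.4448 -0.3236  0.1296] [7.083e-01 7.060e-01 2.000e-04 1.000e-04] [ 0.2  0.9 -0.3] 0.6699979037434003 27.036375640891492
[ 1.14  0.33 -0.69  1.76  0.23  1.14  0.37]
[[0.531, -0.438], [0.509, -0.248], [0.371, -0.268]] [ 0.45083485 -0.35297634]
[276.22087494 206.6319214 ]
```

View pics/v8.png

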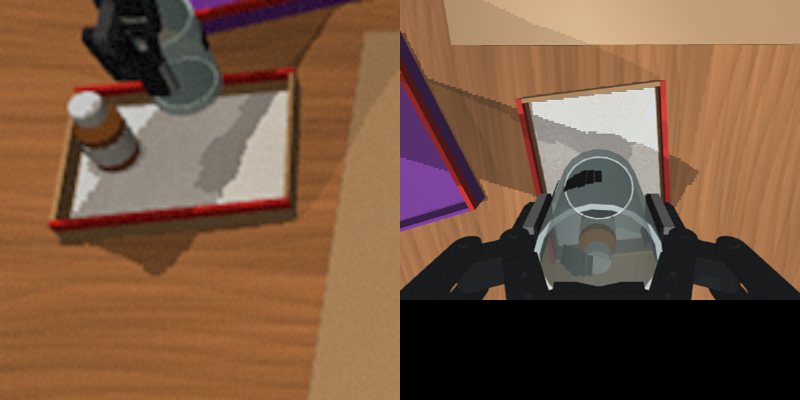

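The glass is over the free part of the liner, with its foot centred between the side walls. Lowering.

Request:
{"fn": "jog_arm", "kwargs": {"dr": [[0,0,0],[0,0,0],[0,0,0],[0,0,0],[0,0,0],[0,0,0],[0,0,0],[0,0,0]], "translation": [[0,0,0.4],[0,0,0.6],[0,0,0.6],[0,0,0.6],[0,0,0.6],[0,0,0.5],[0,0,0.2],[0,0,0]], "jaw": [0.45,0.45,0.45,0.45,0.45,0.45,0.45,0.45]}}

```text
clock: 44.9
position: [0.4441, -0.3237, 0.0413]
ee_rot: [0.708, 0.706, 0.0, -0.001]
ft_force: [-0.8, 0.1, -0.4]
grip_width: 0.663
grasp_force: 27.0
```

Request:
{"fn": "jog_arm", "kwargs": {"dr": [[0,0,0],[0,0,0],[0,0,0]], "translation": [[0,0,0.1],[0,0,0.06],[0,0,0]], "jaw": [0.45,0.45,0.45]}}

```text
clock: 45.2
position: [0.4445, -0.3241, 0.0383]
ee_rot: [0.708, 0.706, -0.0, 0.0]
ft_force: [-0.8, 0.5, -1.6]
grip_width: 0.665
grasp_force: 27.0
```

Request:
{"fn": "jog_arm", "kwargs": {"dr": [[0,0,0],[0,0,0],[0,0,0],[0,0,0]], "translation": [[0,0,0.06],[0,0,0.06],[0,0,0.04],[0,0,0]], "jaw": [0.45,0.45,0.45,0.45]}}

```text
clock: 45.6
position: [0.4444, -0.324, 0.0341]
ee_rot: [0.708, 0.706, -0.0, 0.0]
ft_force: [-0.4, -0.1, -1.7]
grip_width: 0.664
grasp_force: 27.0
```

Request:
{"fn": "jog_arm", "kwargs": {"dr": [[0,0,0],[0,0,0],[0,0,0],[0,0,0]], "translation": [[0,0,0.04],[0,0,0.04],[0,0,0],[0,0,0]], "jaw": [0.45,0.45,0.45,0.45]}}

```text
clock: 46.0
position: [0.4447, -0.3241, 0.0338]
ee_rot: [0.708, 0.706, -0.0, 0.0]
ft_force: [-7.0, 4.1, 20.1]
grip_width: 0.667
grasp_force: 27.8
```

Request:
{"fn": "jog_arm", "kwargs": {"dr": [[0,0,0],[0,0,0],[0,0,0],[0,0,0],[0,0,0],[0,0,0],[0,0,0],[0,0,0],[0,0,0],[0,0,0]], "translation": [[0,0,-0.04],[0,0,0],[0,0,0],[0,0,0],[0,0,0],[0,0,0],[0,0,0],[0,0,0],[0,0,0],[0,0,0]], "jaw": [0.45,0.65,0.68,0.72,0.76,0.82,0.88,0.95,0.95,0.95]}}

```text
clock: 47.0
position: [0.4444, -0.3239, 0.0331]
ee_rot: [0.708, 0.706, 0.0, 0.0]
ft_force: [0.2, 0.5, 0.6]
grip_width: 0.953
grasp_force: 0.0
```

Request:
{"fn": "jog_arm", "kwargs": {"dr": [[0,0,0],[0,0,0],[0,0,0],[0,0,0],[0,0,0],[0,0,0],[0,0,0],[0,0,0],[0,0,0],[0,0,0]], "translation": [[0,0,-0.3],[0,0,-0.6],[0,0,-0.8],[0,0,-0.8],[0,0,-0.8],[0,0,-0.8],[0,0,-0.8],[0,0,-0.8],[0,0,-0.8],[0,0,-0.8]], "jaw": [0.95,0.95,0.95,0.95,0.95,0.95,0.95,0.95,0.95,0.95]}}

```text
clock: 48.0
position: [0.4445, -0.3237, 0.2179]
ee_rot: [0.708, 0.706, -0.0, 0.001]
ft_force: [-0.5, -0.6, 0.5]
grip_width: 0.947
grasp_force: 0.0
```

Request:
{"fn": "jog_arm", "kwargs": {"dr": [[0,0,0],[0,0,0],[0,0,0],[0,0,0],[0,0,0],[0,0,0],[0,0,0],[0,0,0],[0,0,0],[0,0,0]], "translation": [[0.8,0,0],[0.8,0,0],[0.8,0,0],[0.8,0,0],[0.8,0,0],[0.8,0,0],[0.8,0,0],[0.8,0,0],[0,0,0],[0,0,0]], "jaw": [0.95,0.95,0.95,0.95,0.95,0.95,0.95,0.95,0.95,0.95]}}

```text
clock: 49.0
position: [0.445, -0.1635, 0.2157]
ee_rot: [0.708, 0.706, -0.0, 0.0]
ft_force: [0.2, 0.8, -0.5]
grip_width: 0.947
grasp_force: 0.0
```

Run:
```python
from h import *
st()
t=cam('top')['color'];s=cam('scene')['color']
o=np.zeros((600,800,3),np.uint8)
o[:290,:]=cv2.resize(t[120:270,90:460],(800,290)); o[290:]=cv2.resize(s[150:360,60:500],(800,310))
cv2.imwrite('pics/v9.png',o[:,:,::-1])
```

```text
49.0 [ 0.445  -0.1635  0.2157] [ 7.082e-01  7.061e-01 -2.000e-04  3.000e-04] [ 0.2  0.8 -0.5] 0.9471357546898153 0.0
```

View pics/v9.png

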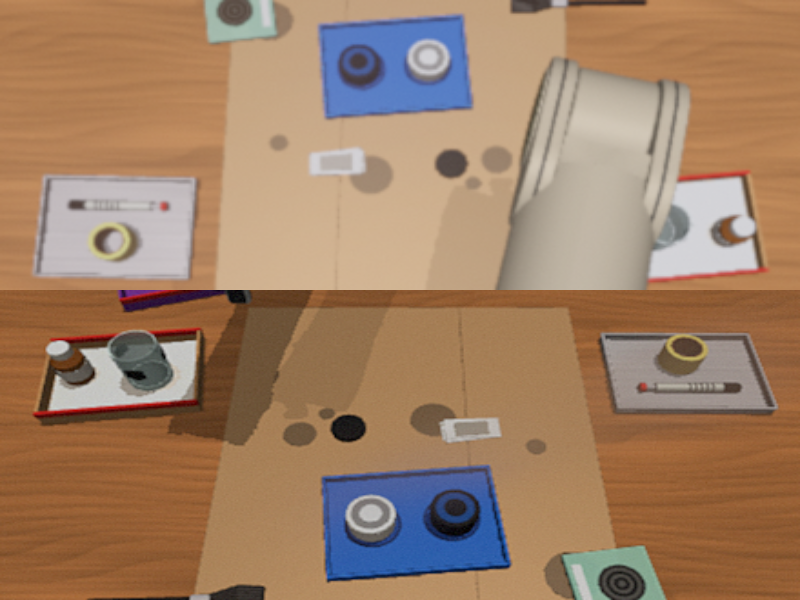

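All five things are in place. In the scene half of the picture the glass stands beside the bottle at (140,360), the jars are on their marks at (370,520) and (455,512), and the wand and tape lie flat around (690,370). The bottle and the print plate haven't moved.

```bash
python3 -c "
from workcell import manip; print(manip.hand_in())"
```

```text
the job is handed in; nothing more can be done
None
```

I handed the job in at about 49 s: both jars are on their marks in the powder tray, the wand and tape lie flat in the tool tray, and the glass stands in the exhibit tray beside the bottle; the bottle and print plate were not disturbed.

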